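# Turn the drying hook over the drip pan and hang up the glue spreader

### The arm

A 6-joint arm with a two-finger parallel gripper is mounted at the origin on the work surface. World frame = base frame: x ahead of the robot, y to its left, z up, the work surface at z = 0. Lengths are in m, angles in rad, forces in N, time in s.
With the tool pointing down it reaches from about 0.25 to 0.725 m from the base axis. Payload 4 kg.
Tool frame: the origin (TCP) lies on the centre line of the jaws, within the pads' length; the fingertips stand 17 mm ahead of it and the grasp point (between the pads) lies 2 mm behind it; z points along the fingers, y is the line along which they close (so a half turn about z gives the same grasp; the last joint's range is limited). The gripper opens to 85 mm and grips with 20 to 120 N. Pads are 22 mm wide; open, the fingers measure 114 mm over their backs; the gripper's body (76 mm by 85 mm) begins 54 mm behind the grasp point. The pads swing forward as they close: fully open they stand 13 mm farther back than shut.
Start: joints at [1.254, 0.241, 0.005, 1.335, 0, 1.571], TCP at [0.156, 0.475, 0.227] pointing down, gripper open.
Joint ranges: [-2.72, 2.72], [-1.05, 1.87], [-1.09, 1.28], [-1.99, 2.15], [-1.42, 1.44], [-3.14, 3.14]. Speed limits (rad/s): [2.79, 2.79, 3.14, 3.14, 3.14, 3.14].

### API

Orientations are given as a unit quaternion [x, y, z, w].
In Python, from workcell import bot, camera, get_calibration gives the robot as it stands.
- The arm moves only by the tool apply_moves, never from a script. Its argument "steps" is a list of rows, each a list of 3 entries, a list of its own where there are three numbers: the shift along the tool's x, y, z as a fraction of full scale, then the turn, a rotation vector about the tool's x, y, z as a fraction of full scale, then the opening, from 0 (shut) to 1 (fully open). A call has exactly 8 rows; each row shifts and turns the commanded pose from where the row before left it, along the tool's axes as they then stand; what a row does not reach is not made up. Full scale, the value 1, is 20 cm for a shift and pi rad for a turn. A row lasts 1/12 s, in which the tool goes at most 41.7 mm and 7.16 degrees, less where a joint would pass 70% of its speed; a pose out of reach is approached as far as the arm can. A call with a number of a shift or a turn outside -1 to 1 is refused whole. A call with a gripper value outside its range is refused whole. The fingers move at their own pace and stop on an object; the grip force is fixed at half the most. Time passes only in rows, so rows that do not move let the fingers close, or fill a call up. It gives the time, the measured TCP pose, the force, the opening and the grip force at its end, in the units of the state.
- bot.get_obs(): the state, without advancing time (a new reading comes with each control period).
- camera(name): name is "scene" or "top" or "wrist"; returns (picture, depth): 384x512x3 uint8, red, green, blue; 384x512 float32, m along the optical axis (not along the pixel's ray), 0 where there is no reading.
- get_calibration(name): a dict with "fov_y" (degrees; the focal length in pixels is half the picture's height over the tangent of half this angle, whatever the lens; pixels are square), "cx", "cy" (the principal point, pixels), "rvec" (rotation vector, rad) and "tvec" (3), from world to camera coordinates, as OpenCV has them. Camera axes: x right, y down, z forward; pixel columns grow to the right and rows downward; lengths in m; the calibration is good to about 2 mm. A picture is of the moment at which its call begins: read the wrist's pose just before it. get_calibration takes no time and is no camera call; for the wrist camera it gives the pose at the moment of the call.
- bot.job_done(): hands the job in; it is judged then, once.
The state is a dict: "clock": time; "joint_pos": joint angles; "joint_vel": joint speeds; "tau": joint torques, N m; "eef_pos": TCP position; "tool_rot": TCP orientation; "ft_force": force on the tool from outside, world axes, zero at the start; "ft_torque": the same for the moment, N m; "grip_width": finger opening in m; "grasp_force": force on a finger pad.
Only numpy, scipy, OpenCV 4.12 (cv2) and the standard library are available. Lean on these libraries where they do the work, as an engineer would, in place of code of your own. Each camera call takes 0.05 s, during which the arm holds its last target. There are 200 camera calls.

### The job

The glue spreader has to be hung up to drip off. First turn the red swivel hook on the drying stand until it points straight out over the middle of the blue drip pan, then lift the spreader out of its wooden rest and hang it on the hook by the opening in its handle, so that it hangs freely and still over the pan. Do not let the spreader drop or lie on the desk, and leave the other things where they are.

Things in the scene. Friction and masses are not known exactly. Their poses are not given: they have to be found in the camera images.
- stand: Drying stand, fixed. Origin on the desk under the axis of its upright post (20 mm diameter, 150 mm tall). Its -x points from the post to the blue drip pan. The dark base plate (200 x 140 x 8 mm) runs from 50 mm behind the post to 150 mm in front; on it the pan, 120 mm along x, 140 along y, rim 30 mm above the desk. The hook's black hub on the post is 32 mm wide, its top 175 mm above the desk.
- pan_center (a point): Centre of the drip pan's floor, 85 mm from the post axis, 12 mm above the desk.
- hook (a joint): Angle (rad) of the red swivel hook about the vertical post axis, limits -2.2 to 2.2. 0: the hook points along the stand's -x, over the middle of the pan; positive is counter-clockwise seen from above. It turns stiffly (about 0.1 N m, some 1.5 N at the arm) and stays where it is left.
- hook_seat (a point): Point on top of the red hook's level arm, 65 mm from the post axis, 170 mm above the desk, turning with the hook: the spreader hangs here. The arm is a round bar of 10 mm diameter (its axis 165 mm above the desk), straight out to 98 mm from the post axis, then bent up and out to a tip 106 mm out, top 183 mm above the desk. It can be pinched or pushed from above.
- spreader_center (a point): Centre of the glue spreader, half-way up. It is 150 mm tall, about 0.24 kg, and starts upright in the rest, lower edge 6 mm above the desk. Axes: z up to the handle, y along its width, x through its thickness. A handle opening goes right through along x: 54 mm wide, floor 15 mm below this point, roof an inverted V with its peak 29 mm above this point (19 mm at the sides).
- rest: Wooden rest fixed to the desk, 70 x 140 mm, 36 mm tall, origin under its centre on the desk. A slot 12 mm wide and 30 mm deep along its y axis holds the spreader's blade; lift the spreader straight up at least 35 mm to free it.
- cup: White cup, 76 mm diameter, 85 mm tall, loose; origin at the centre of its underside. Leave it alone.
- glue: Yellow glue bottle, 60 mm diameter, 125 mm tall, loose; origin at the centre of its underside. Leave it alone.
- bundle_a: Loose bundle of cardboard pieces, 60 x 60 x 45 mm, origin under its centre. Leave it alone.
- bundle_b: A second such bundle. Leave it alone.
- brush: Blue-handled brush lying on the desk, 180 mm long. Leave it alone.
- spreader_grip (a point): Centre of the spreader's grip, 52 mm above its centre: a solid wooden block 80 mm wide (y), 18 thick (x), 46 tall, over the handle opening. Pinch it across its thickness from above, near its top, so that the fingertips stay above the opening and clear of the hook.
- spreader: The same spreader, origin at the middle of its lower edge, 75 mm below its centre. From the bottom up: an orange blade 110 mm wide, 8 thick, 42 tall; a wooden batten 110 wide, 20 thick, 18 tall; the handle opening 44 mm high between two side bars (80 mm over all); the grip.

How it is judged:
On the way:
1. The hook points over the pan (within about 15 degrees) while the spreader is still away from the hook (x of hook_seat in the frame of stand below 0 m and y of hook_seat in the frame of stand between -0.017 and 0.017 m and horizontal distance between spreader_center and hook_seat above 0.08 m), for 0.2 s.
At the end, for the whole second after the job is handed in: The hook points over the pan (within 18 degrees of the pan's middle line), and the spreader hangs on it by its handle opening, upright within 14 degrees, its centre 125 to 155 mm above the desk, within 45 mm of the hook seat, over the pan (within 30 mm of its middle line), released and at rest (x of hook_seat in the frame of stand below 0 m and y of hook_seat in the frame of stand between -0.02 and 0.02 m and contact force between spreader and hook above 0.8 N and horizontal distance between spreader_center and hook_seat below 0.045 m and height (world z) of spreader_center between 0.125 and 0.155 m and angle between spreader_center's own z axis and vertical below 0.25 rad and x of spreader_center in the frame of stand below -0.025 m and y of spreader_center in the frame of stand between -0.03 and 0.03 m and linear speed of spreader below 0.04 m/s and angular speed of spreader below 0.4 rad/s); the robot touches nothing.
It fails at once if The spreader is dropped or laid on the desk (height (world z) of spreader_center below 0.06 m or angle between spreader_center's own z axis and vertical above 1 rad).
It fails at once if Another loose thing is moved by more than 40 mm (distance of any of cup, glue, bundle_a, bundle_b, brush from where it was at the start of the episode above 0.04 m).
It also fails if it takes over 64 s, if anything falls off the work surface, if the arm or the gripper's body presses on something with over 40 N, if the wrist force passes 120 N, or if a joint passes its speed limit or range.

## Working session

There is one attempt and no reset: what is moved stays moved. The work goes in short steps, Python scripts to look and compute and a tool call to move; the robot and the scene stay as the last step left them, time stands still between calls to the robot, and variables do not carry over. Pictures are saved under pics/ and viewed, at most 10 in all, crops included, and the job is handed in when it is done.

Besides the shell and the picture viewer there is one more tool, called after "Call:" by a JSON object that holds its "method" and its "body". apply_moves: Moves the arm, as the interface text tells. Its arguments: {"type":"object","properties":{"steps":{"type":"array"}},"required":["steps"]}

```bash
mkdir -p pics; cat > h.py <<'E'
import numpy as np, cv2
from workcell import bot, camera, get_calibration
def cal(n):
    c=get_calibration(n); f=192/np.tan(np.radians(c['fov_y'])/2)
    R=cv2.Rodrigues(np.array(c['rvec'],float))[0]; return f,c['cx'],c['cy'],R,np.array(c['tvec'],float)
def cloud(n):
    k=cal(n); im,d=camera(n); f,cx,cy,R,t=k
    v,u=np.mgrid[:384,:512]; P=np.dstack([(u-cx)/f*d,(v-cy)/f*d,d])
    W=(P-t)@R; W[d==0]=np.nan; return im,d,W
def save(n,im): cv2.imwrite('pics/'+n,im[:,:,::-1])
E
python3 - <<'E'
from h import *
for n in('top','scene'):
    im,d,W=cloud(n); save(n+'1.png',im); np.savez(n+'1.npz',im=im,W=W)
    print(n,get_calibration(n))
print(bot.get_obs())
E
```

```text
top {'fov_y': 46.58288432067423, 'cx': 256.0436172961307, 'cy': 176.52062807029296, 'rvec': array([ 2.1576733 , -2.21319996,  0.10488216]), 'tvec': array([0.08908394, 0.5766318 , 1.4338241 ])}
scene {'fov_y': 53.115617344351826, 'cx': 258.21696144767725, 'cy': 201.06837133810748, 'rvec': array([ 2.22586428,  0.60434946, -0.26397653]), 'tvec': array([-0.52662212, -0.02623603,  1.37564103])}
{'clock': 0.1, 'joint_pos': array([ 1.25400245e+00,  2.41351532e-01,  3.80951607e-03,  1.33520242e+00,
       -9.45817992e-06,  1.57081028e+00]), 'joint_vel': array([-0.00026981, -0.00173163,  0.00320455, -0.00070529,  0.00026022,
       -0.00045169]), 'tau': array([-1.02449339e-04, -3.73137116e+01,  2.53009862e+01,  1.08175873e-02,
       -1.31997189e-05,  1.88415086e-06]), 'eef_pos': array([0.15557652, 0.4745481 , 0.22567619]), 'tool_rot': array([ 1.57742226e-01,  9.87479844e-01, -9.62607550e-04, -1.48966268e-04]), 'ft_force': array([-0.15288529,  0.10729616,  0.85433606]), 'ft_torque': array([-0.02187168,  0.01671434,  0.01633994]), 'grasp_force': 0.0, 'grip_width': 0.08548382963444526}
```

View pics/top1.png

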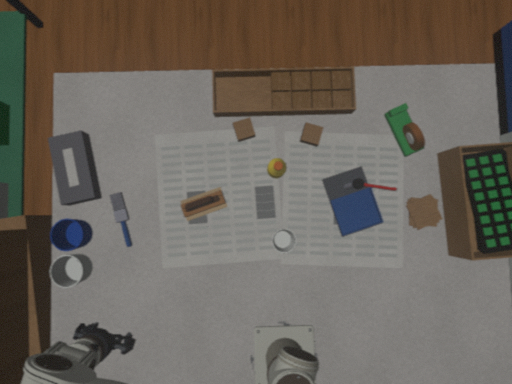

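View pics/scene1.png

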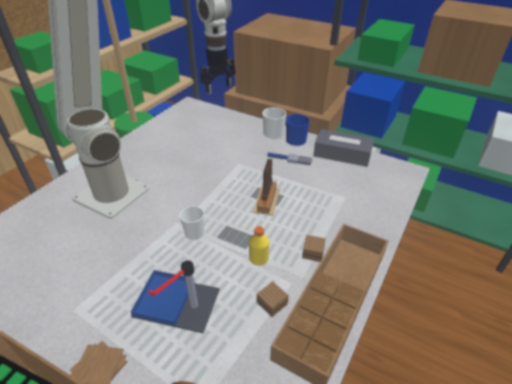

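The top view shows the rest and spreader at about (203,203), the black hub at (358,184) and the red hook pointing right to (395,189). The blue pan is at (357,212), the cup at (283,240) and the glue at (277,167). Next I'll measure these.

```bash
python3 - <<'E'
from h import *
for n in('top','scene'):
    z=np.load(n+'1.npz'); im,W=z['im'],z['W']; hsv=cv2.cvtColor(im,cv2.COLOR_RGB2HSV); H,S,V=[hsv[...,i].astype(int) for i in range(3)]
    x,y,Z=W[...,0],W[...,1],W[...,2]
    st=(x>.2)&(x<.75)&(y<-.05)&(y>-.5)
    red=((H<6)|(H>174))&(S>150)&(Z>.14)&st
    P=W[red]; c=P.mean(0); 
    print(n,'red',len(P),c,P.min(0),P.max(0)); vx,vy,_,_=cv2.fitLine(P[:,:2].astype(np.float32),2,0,.01,.01).ravel(); print('dir',vx,vy)
    hub=st&(Z>.15)&(V<70)&(S<150); P=W[hub]; print('hub',len(P),np.nanmedian(P,0),(P.min(0)+P.max(0))/2, P.min(0),P.max(0))
    pan=st&(H>100)&(H<125)&(S>120)&(Z<.06); Q=W[pan]
    print('pan',len(Q),cv2.minAreaRect(Q[:,:2].astype(np.float32)))
    rg=(x>.3)&(x<.6)&(y>.08)&(y<.35)
    for nm,a,b in(('rest',.028,.045),('grip',.14,.17)):
        P=W[rg&(Z>a)&(Z<b)]; print(nm,len(P),np.median(P,0),cv2.minAreaRect(P[:,:2].astype(np.float32)))
E
```

```text
top red 37 [ 0.52812406 -0.28489115  0.17090372] [ 0.51919133 -0.32484148  0.16288617] [ 0.53646015 -0.24276625  0.18154206]
dir 0.17687714 0.98423296
hub 104 [ 0.5395285  -0.22205998  0.17417245] [ 0.5396408  -0.22430079  0.16713076] [ 0.52484558 -0.23999272  0.15346123] [ 0.55443602 -0.20860887  0.18080029]
pan 1341 ((0.4581240713596344, -0.24862313270568848), (0.1157134398818016, 0.1373818963766098), 17.267446517944336)
rest 319 [0.49183643 0.24081697 0.0356541 ] ((0.49574244022369385, 0.24788038432598114), (0.0441792830824852, 0.13958726823329926), 18.249204635620117)
grip 170 [0.49603108 0.24707693 0.15506781] ((0.4959111213684082, 0.24753452837467194), (0.018259186297655106, 0.07918542623519897), 18.314111709594727)
scene red 104 [ 0.53060322 -0.28648909  0.16906307] [ 0.52144176 -0.32972221  0.16449588] [ 0.54140194 -0.23897613  0.18315055]
dir 0.1694815 0.98553336
hub 110 [ 0.54702931 -0.22739439  0.17261789] [ 0.54262845 -0.22534563  0.16545126] [ 0.52879706 -0.23822998  0.15477318] [ 0.55645985 -0.21246129  0.17612934]
pan 1741 ((0.4609296917915344, -0.24907733500003815), (0.11970703303813934, 0.1422835886478424), 17.33064842224121)
rest 205 [0.5088902  0.22306046 0.03393108] ((0.498812198638916, 0.24784228205680847), (0.044812776148319244, 0.1430908739566803), 17.84033203125)
grip 107 [0.50214631 0.24142436 0.15293411] ((0.4992697238922119, 0.2485627830028534), (0.018023906275629997, 0.07962910085916519), 17.85838508605957)
```

Call:
{"method": "apply_moves", "body": {"steps": [[[0,0,0],[0,0,0.038],0.6],[[0,0,0],[0,0,0.038],0.6],[[0,0,0],[0,0,0.038],0.6],[[0,0,0],[0,0,0.038],0.6],[[0,0,0],[0,0,0.038],0.6],[[0,0,0],[0,0,0.038],0.6],[[0,0,0],[0,0,0.038],0.6],[[0,0,0],[0,0,0.038],0.6]]}}

```text
clock: 0.77
eef_pos: [0.1556, 0.4748, 0.226]
tool_rot: [0.596, 0.803, -0.001, 0.0]
ft_force: [0.6, 0.0, 0.0]
grip_width: 0.0511
grasp_force: 0.0
```

Call:
{"method": "apply_moves", "body": {"steps": [[[0,0,0],[0,0,0.038],0.6],[[0,0,0],[0,0,0.038],0.6],[[0,0,0],[0,0,0.038],0.6],[[0,0,0],[0,0,0.038],0.6],[[0,0,-0.05],[0,0,0],0.6],[[0,0,-0.05],[0,0,0],0.6],[[0,0,0],[0,0,0],0.6],[[0,0,0],[0,0,0],0.6]]}}

```text
clock: 1.43
eef_pos: [0.156, 0.4759, 0.2478]
tool_rot: [0.767, 0.642, 0.001, -0.001]
ft_force: [-0.5, -1.0, -0.2]
grip_width: 0.0516
grasp_force: 0.0
```

```bash
cat >> h.py <<'E'
from scipy.spatial.transform import Rotation as Rn
def go(p,yaw=None):
    "remaining shift in tool axes (units of 0.2 m), remaining turn about tool z (units of pi)"
    o=bot.get_obs(); R=Rn.from_quat(o['tool_rot']).as_matrix(); y=np.degrees(np.arctan2(R[1,1],R[0,1]))
    print('t %.2f pos'%o['clock'],o['eef_pos'].round(4),'yaw %.1f'%y,'tilt',R[:,2].round(3),'j',o['joint_pos'].round(2),'w %.4f gf %.1f'%(o['grip_width'],o['grasp_force']),'F',o['ft_force'].round(1))
    if p is not None: print('shift',(R.T@(np.array(p)-o['eef_pos'])/.2).round(4))
    if yaw is not None: print('turn',-((yaw-y+90)%180-90)/180)
E
python3 -c "
from h import *
go([.529,-.293,.246],-10)"
```

```text
t 1.43 pos [0.156  0.4759 0.2478] yaw -10.1 tilt [ 0.001  0.002 -1.   ] j [1.25 0.23 0.05 1.39 0.   3.  ] w 0.0516 gf 0.0 F [-0.5 -1.  -0.2]
shift [-3.4563e+00  2.5124e+00  7.0000e-04]
turn -0.0007490104389796039
```

Call:
{"method": "apply_moves", "body": {"steps": [[[-0.144,0.105,0],[0,0,0],0.6],[[-0.144,0.105,0],[0,0,0],0.6],[[-0.144,0.105,0],[0,0,0],0.6],[[-0.144,0.105,0],[0,0,0],0.6],[[-0.144,0.105,0],[0,0,0],0.6],[[-0.144,0.105,0],[0,0,0],0.6],[[-0.144,0.105,0],[0,0,0],0.6],[[-0.144,0.105,0],[0,0,0],0.6]]}}

```text
clock: 2.1
eef_pos: [0.2804, 0.217, 0.2466]
tool_rot: [0.767, 0.642, 0.0, 0.0]
ft_force: [0.6, 0.3, -0.4]
grip_width: 0.0513
grasp_force: 0.0
```

Call:
{"method": "apply_moves", "body": {"steps": [[[-0.144,0.105,0],[0,0,0],0.6],[[-0.144,0.105,0],[0,0,0],0.6],[[-0.144,0.105,0],[0,0,0],0.6],[[-0.144,0.105,0],[0,0,0],0.6],[[-0.144,0.105,0],[0,0,0],0.6],[[-0.144,0.105,0],[0,0,0],0.6],[[-0.144,0.105,0],[0,0,0],0.6],[[-0.144,0.105,0],[0,0,0],0.6]]}}

```text
clock: 2.77
eef_pos: [0.4049, -0.0399, 0.2466]
tool_rot: [0.767, 0.642, 0.0, 0.0]
ft_force: [0.3, 0.3, 0.2]
grip_width: 0.0516
grasp_force: 0.0
```

Call:
{"method": "apply_moves", "body": {"steps": [[[-0.144,0.105,0],[0,0,0],0.6],[[-0.144,0.105,0],[0,0,0],0.6],[[-0.144,0.105,0],[0,0,0],0.6],[[-0.144,0.105,0],[0,0,0],0.6],[[-0.144,0.105,0],[0,0,0],0.6],[[-0.144,0.105,0],[0,0,0],0.6],[[-0.144,0.105,0],[0,0,0],0.6],[[0,0,0],[0,0,0],0.6]]}}

```text
clock: 3.43
eef_pos: [0.5152, -0.2679, 0.2442]
tool_rot: [0.768, 0.64, -0.001, 0.0]
ft_force: [0.7, -0.7, -0.4]
grip_width: 0.0515
grasp_force: 0.0
```

```bash
python3 - <<'E'
from h import *
go([.529,-.293,.165],-10)
im,d,W=cloud('wrist'); save('wrist1.png',im)
hsv=cv2.cvtColor(im,cv2.COLOR_RGB2HSV); H,S=hsv[...,0].astype(int),hsv[...,1]
P=W[((H<6)|(H>174))&(S>150)&(W[...,2]>.15)&(W[...,2]<.19)]
print(len(P), P.mean(0) if len(P) else 0)
if len(P)>20: print(cv2.fitLine(P[:,:2].astype(np.float32),2,0,.01,.01).ravel(),P.min(0),P.max(0))
E
```

```text
t 3.43 pos [ 0.5152 -0.2679  0.2442] yaw -10.4 tilt [-0.    -0.002 -1.   ] j [-0.48  0.4   0.27  1.44 -0.    1.27] w 0.0515 gf 0.0 F [ 0.7 -0.7 -0.4]
shift [-0.1102  0.0909  0.3961]
turn -0.002419533045025683
1391 [ 0.52798464 -0.28317142  0.1703286 ]
[ 0.18010639  0.9836471   0.5279846  -0.28317142] [ 0.51613578 -0.32926509  0.16350136] [ 0.53999619 -0.23721144  0.18394826]
```

View pics/wrist1.png

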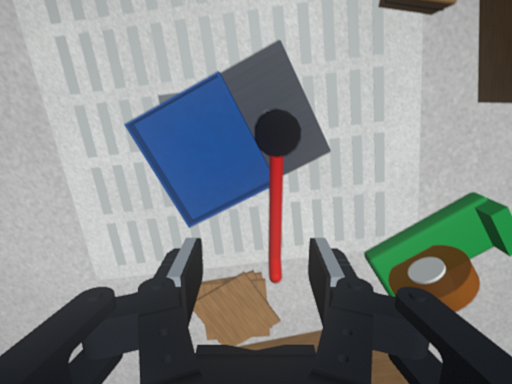

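The wrist view shows the hub at about (277,132), with the red bar running down to (275,278), between the open fingers. I'll move over the bar, descend and pinch it.

Call:
{"method": "apply_moves", "body": {"steps": [[[-0.054,0.04,0],[0,0,0],0.6],[[-0.054,0.04,0],[0,0,0],0.6],[[0,0,0.1],[0,0,0],0.6],[[0,0,0.1],[0,0,0],0.6],[[0,0,0.1],[0,0,0],0.6],[[0,0,0.096],[0,0,0],0.6],[[0,0,0],[0,0,0],0.6],[[0,0,0],[0,0,0],0.0]]}}

```text
clock: 4.15
eef_pos: [0.5243, -0.2853, 0.1667]
tool_rot: [0.767, 0.642, -0.0, -0.001]
ft_force: [-0.1, -0.7, 0.2]
grip_width: 0.0405
grasp_force: 0.0
```

Call:
{"method": "apply_moves", "body": {"steps": [[[0,0,0],[0,0,0],0],[[0,0,0],[0,0,0],0],[[0,0,0],[0,0,0],0],[[0,0,0],[0,0,0],0],[[0,0,0],[0,0,0],0],[[0,0,0],[0,0,0],0],[[0,0,0],[0,0,0],0],[[0,0,0],[0,0,0],0]]}}

```text
clock: 4.82
eef_pos: [0.5253, -0.2867, 0.1673]
tool_rot: [0.767, 0.641, 0.0, -0.0]
ft_force: [-0.0, -0.3, -0.6]
grip_width: 0.0001
grasp_force: 0.0
```

```bash
python3 -c "
from h import *
go([.527,-.292,.165],-10.4)"
```

```text
t 4.82 pos [ 0.5253 -0.2867  0.1673] yaw -10.2 tilt [-0.  0. -1.] j [-0.5   0.46  0.17  1.28  0.    1.25] w 0.0001 gf 0.0 F [-0.  -0.3 -0.6]
shift [-0.0248  0.0131  0.0116]
turn 0.0009205980162720253
```

```bash
python3 - <<'E'
from h import *
im,d,W=cloud('wrist'); save('wrist2.png',im)
hsv=cv2.cvtColor(im,cv2.COLOR_RGB2HSV); H,S=hsv[...,0].astype(int),hsv[...,1]
P=W[((H<6)|(H>174))&(S>150)&(W[...,2]>.15)&(W[...,2]<.19)]
print(len(P), P.mean(0) if len(P) else 0)
if len(P)>20: print(cv2.fitLine(P[:,:2].astype(np.float32),2,0,.01,.01).ravel(),P.min(0),P.max(0))
E
```

```text
1715 [ 0.53196023 -0.26485226  0.17007265]
[ 0.20014471  0.97976637  0.53196025 -0.26485226] [ 0.51622246 -0.33062928  0.16565785] [ 0.54122165 -0.23880241  0.18338053]
```

View pics/wrist2.png

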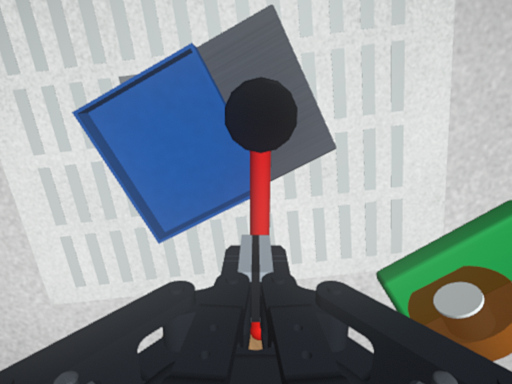

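The fingers read shut, and the bar seems to pass beneath the pads. I'll check with depth.

```bash
python3 - <<'E'
from h import *
im,d,W=cloud('wrist')
for r in range(200,345,8):
    print(r,[(c,W[r,c].round(3).tolist()[2],im[r,c].tolist()) for c in (246,256,268)])
go(None)
E
```

```text
200 [(246, 0.002, [142, 157, 193]), (256, 0.17, [197, 49, 50]), (268, 0.168, [188, 45, 45])]
208 [(246, 0.001, [223, 224, 224]), (256, 0.17, [197, 50, 51]), (268, 0.167, [185, 48, 48])]
216 [(246, 0.001, [206, 210, 210]), (256, 0.169, [198, 52, 52]), (268, 0.167, [187, 54, 53])]
224 [(246, 0.0, [196, 203, 203]), (256, 0.169, [198, 53, 52]), (268, 0.167, [183, 52, 51])]
232 [(246, 0.001, [197, 204, 203]), (256, 0.169, [200, 53, 52]), (268, 0.167, [182, 56, 55])]
240 [(246, 0.182, [143, 152, 160]), (256, 0.183, [54, 53, 56]), (268, 0.182, [143, 151, 159])]
248 [(246, 0.19, [143, 152, 160]), (256, 0.191, [54, 54, 56]), (268, 0.191, [144, 153, 161])]
256 [(246, 0.198, [141, 151, 158]), (256, 0.197, [52, 53, 54]), (268, 0.198, [143, 152, 159])]
264 [(246, 0.204, [141, 150, 158]), (256, 0.205, [50, 51, 53]), (268, 0.205, [142, 151, 158])]
272 [(246, 0.209, [162, 173, 182]), (256, 0.21, [52, 53, 56]), (268, 0.209, [134, 142, 150])]
280 [(246, 0.218, [47, 50, 54]), (256, 0.21, [52, 53, 56]), (268, 0.217, [48, 51, 55])]
288 [(246, 0.223, [44, 47, 52]), (256, 0.21, [49, 50, 54]), (268, 0.222, [46, 49, 53])]
296 [(246, 0.226, [41, 44, 47]), (256, 0.21, [47, 48, 52]), (268, 0.226, [42, 45, 50])]
304 [(246, 0.228, [34, 36, 40]), (256, 0.21, [46, 47, 50]), (268, 0.23, [40, 44, 48])]
312 [(246, 0.229, [39, 41, 46]), (256, 0.21, [45, 46, 49]), (268, 0.236, [26, 27, 29])]
320 [(246, 0.221, [42, 46, 52]), (256, 0.209, [39, 45, 49]), (268, 0.236, [26, 26, 28])]
328 [(246, 0.221, [39, 42, 48]), (256, 0.181, [213, 31, 25]), (268, 0.236, [24, 24, 27])]
336 [(246, 0.221, [38, 40, 45]), (256, 0.183, [192, 28, 23]), (268, 0.235, [26, 26, 30])]
344 [(246, 0.226, [34, 37, 42]), (256, 0.02, [157, 122, 86]), (268, 0.237, [22, 23, 25])]
t 4.92 pos [ 0.5253 -0.2867  0.1672] yaw -10.2 tilt [-0.  0. -1.] j [-0.5   0.47  0.17  1.28 -0.    1.25] w -0.0002 gf 0.0 F [-0.4 -0.1  0.2]
```

Call:
{"method": "apply_moves", "body": {"steps": [[[0,0,0],[0,0,0],0.6],[[0,0,0],[0,0,0],0.6],[[0,0,0],[0,0,0],0.6],[[0,0,0],[0,0,0],0.6],[[0,0,0],[0,0,0],0.6],[[0,0,0.04],[0,0,0],0.6],[[0,0,0.04],[0,0,0],0.6],[[0,0,0.04],[0,0,0],0.6]]}}

```text
clock: 5.58
eef_pos: [0.5251, -0.2865, 0.1422]
tool_rot: [0.767, 0.641, -0.0, -0.0]
ft_force: [-0.6, 0.3, 0.4]
grip_width: 0.0513
grasp_force: 0.0
```

Call:
{"method": "apply_moves", "body": {"steps": [[[0,0,0],[0,0,0],0],[[0,0,0],[0,0,0],0],[[0,0,0],[0,0,0],0],[[0,0,0],[0,0,0],0],[[0,0,0],[0,0,0],0],[[0,0,0],[0,0,0],0],[[0,0,0],[0,0,0],0],[[0,0,0],[0,0,0],0]]}}

```text
clock: 6.25
eef_pos: [0.526, -0.2868, 0.1435]
tool_rot: [0.767, 0.641, 0.0, 0.001]
ft_force: [3.1, -1.1, -2.9]
grip_width: 0.008
grasp_force: 58.4
```

```bash
python3 - <<'E'
from h import *
go(None)
im,d,W=cloud('wrist'); np.save('w.npy',W)
hsv=cv2.cvtColor(im,cv2.COLOR_RGB2HSV); H,S=hsv[...,0].astype(int),hsv[...,1]
red=((H<6)|(H>174))&(S>150)
print([(r,W[r,246].round(3)[2],W[r,268].round(3)[2]) for r in range(220,270,4)], np.argwhere(red)[:,0].min(),np.argwhere(red)[:,0].max())
E
```

```text
t 6.25 pos [ 0.526  -0.2868  0.1435] yaw -10.2 tilt [ 0.001 -0.    -1.   ] j [-0.5   0.48  0.13  1.22  0.    1.25] w 0.0080 gf 58.4 F [ 3.1 -1.1 -2.9]
[(220, np.float64(0.166), np.float64(0.166)), (224, np.float64(0.167), np.float64(0.168)), (228, np.float64(0.167), np.float64(0.167)), (232, np.float64(0.168), np.float64(0.166)), (236, np.float64(0.167), np.float64(0.166)), (240, np.float64(0.167), np.float64(0.165)), (244, np.float64(0.167), np.float64(0.162)), (248, np.float64(0.167), np.float64(0.167)), (252, np.float64(0.17), np.float64(0.17)), (256, np.float64(0.172), np.float64(0.174)), (260, np.float64(0.172), np.float64(nan)), (264, np.float64(0.173), np.float64(0.181)), (268, np.float64(0.173), np.float64(0.182))] 160 350
```

Call:
{"method": "apply_moves", "body": {"steps": [[[0.001,-0.0214,0],[0,0,0.0217],0],[[0.001,-0.0214,0],[0,0,0.0217],0],[[0.001,-0.0214,0],[0,0,0.0217],0],[[0.001,-0.0214,0],[0,0,0.0217],0],[[0.001,-0.0214,0],[0,0,0.0217],0],[[0.001,-0.0214,0],[0,0,0.0217],0],[[0.001,-0.0214,0],[0,0,0.0217],0],[[0.001,-0.0214,0],[0,0,0.0217],0]]}}

```text
clock: 6.97
eef_pos: [0.4952, -0.2711, 0.1435]
tool_rot: [0.912, 0.41, 0.0, -0.0]
ft_force: [3.6, -0.2, -3.5]
grip_width: 0.0074
grasp_force: 58.3
```

```bash
cat >> h.py <<'E'
def hook(tag=None):
    im,d,W=cloud('wrist'); 
    if tag: save(tag,im)
    hsv=cv2.cvtColor(im,cv2.COLOR_RGB2HSV); H,S=hsv[...,0].astype(int),hsv[...,1]
    P=W[((H<6)|(H>174))&(S>150)&(W[...,2]>.15)&(W[...,2]<.19)]
    l=cv2.fitLine(P[:,:2].astype(np.float32),2,0,.01,.01).ravel()
    print('hook',len(P),l,'angle',np.degrees(np.arctan(l[1]/l[0])),P.min(0),P.max(0)); return im,W
E
python3 -c "
from h import *
go(None);hook()"
```

```text
t 6.97 pos [ 0.4952 -0.2711  0.1435] yaw -41.6 tilt [ 0.001  0.    -1.   ] j [-0.5   0.41  0.03  1.19  0.    1.8 ] w 0.0074 gf 58.3 F [ 3.6 -0.2 -3.5]
hook 3920 [ 0.67030704  0.7420839   0.50232863 -0.26468652] angle 47.909233 [ 0.46912275 -0.30039608  0.16006121] [ 0.5320578  -0.23277975  0.18605776]
```

Call:
{"method": "apply_moves", "body": {"steps": [[[0.001,-0.0214,0],[0,0,0.0215],0],[[0.001,-0.0214,0],[0,0,0.0215],0],[[0.001,-0.0214,0],[0,0,0.0215],0],[[0.001,-0.0214,0],[0,0,0.0215],0],[[0.001,-0.0214,0],[0,0,0.0215],0],[[0.001,-0.0214,0],[0,0,0.0215],0],[[0.001,-0.0214,0],[0,0,0.0215],0],[[0.001,-0.0214,0],[0,0,0.0215],0]]}}

```text
clock: 7.68
eef_pos: [0.4769, -0.2424, 0.1435]
tool_rot: [0.988, 0.152, 0.0, -0.0]
ft_force: [2.4, 0.8, -2.1]
grip_width: 0.008
grasp_force: 58.4
```

```bash
python3 -c "
from h import *
go(None);im,W=hook('wrist3.png')
hsv=cv2.cvtColor(im,cv2.COLOR_RGB2HSV);H,S=hsv[...,0].astype(int),hsv[...,1]
p=W[(H>100)&(H<125)&(S>120)&(W[...,2]<.06)]
print(len(p),cv2.minAreaRect(p[:,:2].astype(np.float32)))
hb=W[(hsv[...,2]<70)&(W[...,2]>.165)&(W[...,2]<.185)&(np.hypot(W[...,0]-.54,W[...,1]+.225)<.03)];print(len(hb),cv2.minEnclosingCircle(hb[:,:2].astype(np.float32)))"
```

```text
t 7.68 pos [ 0.4769 -0.2424  0.1435] yaw -72.5 tilt [-0.     0.001 -1.   ] j [-0.47  0.36 -0.05  1.16  0.    2.37] w 0.0080 gf 58.4 F [ 2.4  0.8 -2.1]
hook 3926 [ 0.9540059   0.2997879   0.48668778 -0.24025548] angle 17.444864 [ 0.44309561 -0.2576188   0.16367665] [ 0.52544172 -0.22429854  0.18677278]
15255 ((0.4495314359664917, -0.2495533972978592), (0.13828133046627045, 0.15206484496593475), 17.09881019592285)
6030 ((0.5396355986595154, -0.22371144592761993), 0.015914995223283768)
```

View pics/wrist3.png

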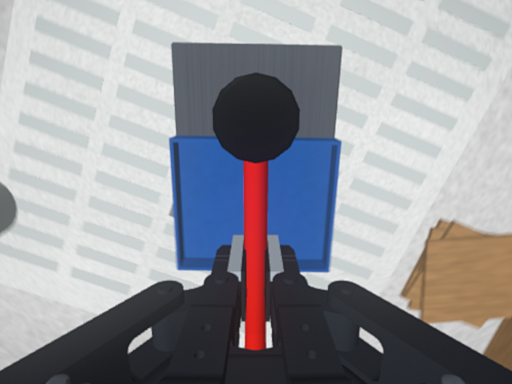

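The hook now points straight over the pan: 17.4° against the stand's 17.2°, with the bar held between the pads. I'll release it, lift and turn for the spreader.

Call:
{"method": "apply_moves", "body": {"steps": [[[0,0,0],[0,0,0],0.5],[[0,0,0],[0,0,0],0.5],[[0,0,0],[0,0,0],0.5],[[0,0,0],[0,0,0],0.5],[[0,0,-0.15],[0,0,0],0.5],[[0,0,-0.15],[0,0,0],0.5],[[0,0,-0.15],[0,0,0],0.5],[[0,0,-0.15],[0,0,0],0.5]]}}

```text
clock: 8.4
eef_pos: [0.4765, -0.243, 0.2646]
tool_rot: [0.988, 0.153, -0.0, -0.0]
ft_force: [0.8, -0.3, 0.3]
grip_width: 0.0426
grasp_force: 0.0
```

Call:
{"method": "apply_moves", "body": {"steps": [[[0,0,0],[0,0,-0.0387],0.5],[[0,0,0],[0,0,-0.0387],0.5],[[0,0,0],[0,0,-0.0387],0.5],[[0,0,0],[0,0,-0.0387],0.5],[[0,0,0],[0,0,-0.0387],0.5],[[0,0,0],[0,0,-0.0387],0.5],[[0,0,0],[0,0,-0.0387],0.5],[[0,0,0],[0,0,-0.0387],0.5]]}}

```text
clock: 9.07
eef_pos: [0.4768, -0.2431, 0.2633]
tool_rot: [0.8, 0.599, -0.0, -0.0]
ft_force: [-0.4, -0.1, 0.1]
grip_width: 0.0424
grasp_force: 0.0
```

Call:
{"method": "apply_moves", "body": {"steps": [[[0,0,0],[0,0,-0.0387],0.5],[[0,0,0],[0,0,-0.0387],0.5],[[0,0,0],[0,0,-0.0387],0.5],[[0,0,0],[0,0,-0.0387],0.5],[[0,0,0],[0,0,-0.0387],0.5],[[0,0,0],[0,0,0],0.5],[[0,0,0],[0,0,0],0.5],[[0,0,0],[0,0,0],0.5]]}}

```text
clock: 9.73
eef_pos: [0.4769, -0.243, 0.2633]
tool_rot: [0.588, 0.809, -0.0, -0.0]
ft_force: [-0.2, 0.0, 0.1]
grip_width: 0.0423
grasp_force: 0.0
```

```bash
python3 -c "
from h import *
go([.4975,.248,.26],18.1);hook()"
```

```text
t 9.73 pos [ 0.4769 -0.243   0.2633] yaw 18.0 tilt [-0. -0. -1.] j [-0.47  0.3   0.18  1.45 -0.    0.79] w 0.0423 gf 0.0 F [-0.2  0.   0.1]
shift [2.3032 0.856  0.0165]
turn -0.0006579259470727708
hook 1407 [ 0.95672417  0.29099634  0.47922882 -0.2407283 ] angle 16.917614 [ 0.43388888 -0.25792257  0.16387115] [ 0.52720135 -0.22304877  0.18428078]
```

Call:
{"method": "apply_moves", "body": {"steps": [[[0.144,0.0535,0],[0,0,0],0.5],[[0.144,0.0535,0],[0,0,0],0.5],[[0.144,0.0535,0],[0,0,0],0.5],[[0.144,0.0535,0],[0,0,0],0.5],[[0.144,0.0535,0],[0,0,0],0.5],[[0.144,0.0535,0],[0,0,0],0.5],[[0.144,0.0535,0],[0,0,0],0.5],[[0.144,0.0535,0],[0,0,0],0.5]]}}

```text
clock: 10.45
eef_pos: [0.4865, 0.0041, 0.2635]
tool_rot: [0.588, 0.809, 0.0, 0.0]
ft_force: [0.5, -0.5, 0.1]
grip_width: 0.0431
grasp_force: 0.0
```

Call:
{"method": "apply_moves", "body": {"steps": [[[0.144,0.0535,0],[0,0,0],0.5],[[0.144,0.0535,0],[0,0,0],0.5],[[0.144,0.0535,0],[0,0,0],0.5],[[0.144,0.0535,0],[0,0,0],0.5],[[0.144,0.0535,0],[0,0,0],0.5],[[0.144,0.0535,0],[0,0,0],0.5],[[0.144,0.0535,0],[0,0,0],0.5],[[0,0,0],[0,0,0],0.5]]}}

```text
clock: 11.12
eef_pos: [0.495, 0.2225, 0.2628]
tool_rot: [0.585, 0.811, 0.001, -0.001]
ft_force: [0.1, -0.2, -0.1]
grip_width: 0.0429
grasp_force: 0.0
```

```bash
python3 - <<'E'
from h import *
im,d,W=cloud('wrist'); save('wrist4.png',im)
x,y,Z=[W[...,i] for i in range(3)]
P=W[(Z>.147)&(Z<.162)&(np.hypot(x-.4975,y-.248)<.07)]
r=cv2.minAreaRect(P[:,:2].astype(np.float32)); print(len(P),r,np.median(P[:,2]))
go([*r[0],.118],18.1)
E
```

```text
2153 ((0.4960992932319641, 0.2505190670490265), (0.01790856197476387, 0.07894822955131531), 18.451473236083984) 0.15534316192844153
t 11.17 pos [0.4949 0.2201 0.2628] yaw 18.3 tilt [-0.  0. -1.] j [0.42 0.31 0.2  1.45 0.   1.67] w 0.0425 gf 0.0 F [-0.1 -0.3 -0. ]
shift [0.1423 0.0536 0.724 ]
turn 0.0011482611258039634
```

View pics/wrist4.png

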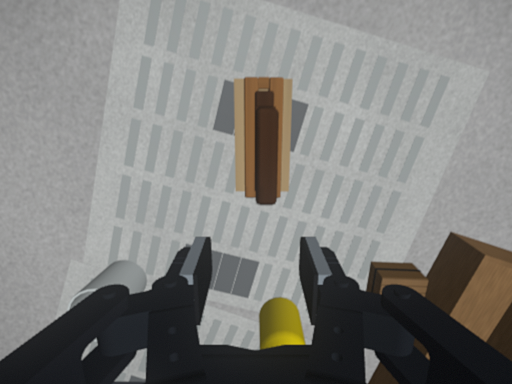

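The wrist view shows the grip top at about (266,150), aligned with the fingers and about 3 cm ahead of them. I'll move over it and descend.

Call:
{"method": "apply_moves", "body": {"steps": [[[0.07,0.027,0],[0,0,0],0.5],[[0.07,0.027,0],[0,0,0],0.5],[[0,0,0],[0,0,0],0.5],[[0,0,0.12],[0,0,0],0.5],[[0,0,0.12],[0,0,0],0.5],[[0,0,0.12],[0,0,0],0.5],[[0,0,0.12],[0,0,0],0.5],[[0,0,0],[0,0,0],0.5]]}}

```text
clock: 11.83
eef_pos: [0.4937, 0.2455, 0.1623]
tool_rot: [0.587, 0.809, -0.004, -0.002]
ft_force: [-0.6, 0.3, -1.2]
grip_width: 0.0426
grasp_force: 0.0
```

```bash
python3 - <<'E'
from h import *
im,d,W=cloud('wrist'); save('wrist5.png',im)
x,y,Z=[W[...,i] for i in range(3)]
P=W[(Z>.147)&(Z<.162)&(np.hypot(x-.4975,y-.248)<.05)&(im[...,0]>im[...,2]*1.2)]
r=cv2.minAreaRect(P[:,:2].astype(np.float32)); print(len(P),r)
go([*r[0],.118],18.1)
E
```

```text
4635 ((0.4961083233356476, 0.2501533627510071), (0.017971782013773918, 0.07980930805206299), 18.13727569580078)
t 11.88 pos [0.4949 0.2461 0.1649] yaw 18.1 tilt [-0.006 -0.003 -1.   ] j [ 0.46  0.38  0.04  1.23 -0.    1.72] w 0.0430 gf 0.0 F [0.6 0.3 1.2]
shift [0.0174 0.0135 0.2346]
turn -0.00023606780089906464
```

View pics/wrist5.png

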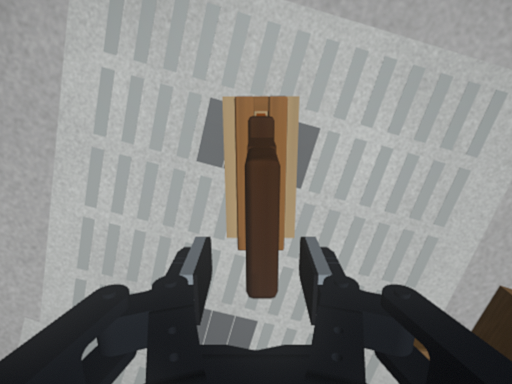

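Well centred: the grip lies at about column 262 between the pads. I'll descend the last 47 mm and close.

Call:
{"method": "apply_moves", "body": {"steps": [[[0.017,0.01,0],[0,0,0],0.5],[[0,0,0.08],[0,0,0],0.5],[[0,0,0.08],[0,0,0],0.5],[[0,0,0.07],[0,0,0],0.5],[[0,0,0],[0,0,0],0.5],[[0,0,0],[0,0,0],0],[[0,0,0],[0,0,0],0],[[0,0,0],[0,0,0],0]]}}

```text
clock: 12.55
eef_pos: [0.4986, 0.2521, 0.1236]
tool_rot: [0.587, 0.81, 0.001, 0.001]
ft_force: [0.3, -0.4, 4.4]
grip_width: 0.0168
grasp_force: 59.9
```

Call:
{"method": "apply_moves", "body": {"steps": [[[0,0,0],[0,0,0],0],[[0,0,0],[0,0,0],0],[[0,0,0],[0,0,0],0],[[0,0,0],[0,0,0],0],[[0,0,0],[0,0,0],0],[[0,0,0],[0,0,0],0],[[0,0,0],[0,0,0],0],[[0,0,0],[0,0,0],0]]}}

```text
clock: 13.22
eef_pos: [0.4986, 0.2521, 0.1236]
tool_rot: [0.587, 0.81, 0.002, 0.001]
ft_force: [-1.8, -0.1, 5.5]
grip_width: 0.0168
grasp_force: 60.1
```

```bash
python3 - <<'E'
from h import *
go(None)
im,d,W=cloud('wrist'); save('wrist6.png',im)
for c in (225,232,238,276,282,290): print(c,[(r,W[r,c,2].round(3)) for r in range(222,262,5)])
E
```

```text
t 13.22 pos [0.4986 0.2521 0.1236] yaw 18.1 tilt [ 0.003  0.002 -1.   ] j [ 0.47  0.42 -0.02  1.13  0.    1.72] w 0.0168 gf 60.1 F [-1.8 -0.1  5.5]
225 [(222, np.float64(0.036)), (227, np.float64(0.036)), (232, np.float64(0.035)), (237, np.float64(0.136)), (242, np.float64(0.141)), (247, np.float64(0.146)), (252, np.float64(0.15)), (257, np.float64(0.154))]
232 [(222, np.float64(0.037)), (227, np.float64(0.037)), (232, np.float64(0.035)), (237, np.float64(0.135)), (242, np.float64(0.14)), (247, np.float64(0.146)), (252, np.float64(0.151)), (257, np.float64(0.155))]
238 [(222, np.float64(0.154)), (227, np.float64(0.156)), (232, np.float64(0.155)), (237, np.float64(0.156)), (242, np.float64(0.156)), (247, np.float64(0.155)), (252, np.float64(0.155)), (257, np.float64(0.155))]
276 [(222, np.float64(0.154)), (227, np.float64(0.154)), (232, np.float64(0.154)), (237, np.float64(0.153)), (242, np.float64(0.154)), (247, np.float64(0.153)), (252, np.float64(0.153)), (257, np.float64(0.154))]
282 [(222, np.float64(0.006)), (227, np.float64(0.005)), (232, np.float64(0.008)), (237, np.float64(0.136)), (242, np.float64(0.141)), (247, np.float64(nan)), (252, np.float64(0.15)), (257, np.float64(0.155))]
290 [(222, np.float64(0.006)), (227, np.float64(0.006)), (232, np.float64(0.006)), (237, np.float64(0.007)), (242, np.float64(0.008)), (247, np.float64(0.146)), (252, np.float64(0.151)), (257, np.float64(0.155))]
```

View pics/wrist6.png

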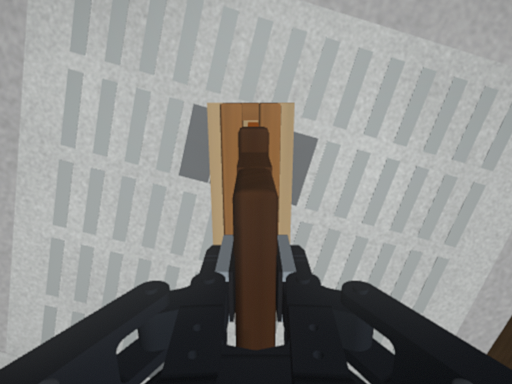

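The grip is held on both sides (width 16.8 mm, 60 N), with the fingertips about 21 mm below its top. Lifting.

Call:
{"method": "apply_moves", "body": {"steps": [[[0,0,-0.06],[0,0,0],0],[[0,0,-0.1],[0,0,0],0],[[0,0,-0.13],[0,0,0],0],[[0,0,-0.15],[0,0,0],0],[[0,0,-0.15],[0,0,0],0],[[0,0,-0.15],[0,0,0],0],[[0,0,-0.13],[0,0,0],0],[[0,0,-0.06],[0,0,0],0]]}}

```text
clock: 13.93
eef_pos: [0.4986, 0.252, 0.3118]
tool_rot: [0.587, 0.81, 0.003, 0.002]
ft_force: [0.7, 0.4, -2.3]
grip_width: 0.0171
grasp_force: 59.1
```

```bash
cat >> h.py <<'E'
def grip(top):
    im,d,W=cloud('wrist'); o=bot.get_obs(); e=o['eef_pos']
    q=W-e; P=W[(abs(W[...,2]-top)<.008)&(np.hypot(q[...,0],q[...,1])<.06)&(im[...,0]>im[...,2]*1.25)&(im[...,0]<150)]
    r=cv2.minAreaRect(P[:,:2].astype(np.float32)); print('grip',len(P),r,'z',np.median(P[:,2]),'grip-tcp',np.array(r[0])-e[:2]); return im,W
E
python3 - <<'E'
from h import *
z=bot.get_obs()['eef_pos'][2]; grip(z+.0325)
go([.387,-.271,.31],17.3)
E
```

```text
grip 6749 ((0.49807554483413696, 0.25392574071884155), (0.017945194616913795, 0.07385707646608353), 18.52267837524414) z 0.3437153357337506 grip-tcp [-0.00110175  0.00169779]
t 13.98 pos [0.4992 0.2522 0.313 ] yaw 18.1 tilt [ 0.008  0.004 -1.   ] j [ 0.47  0.34  0.36  1.58 -0.    1.72] w 0.0167 gf 59.1 F [ 2.   0.3 -1.1]
shift [-2.3121 -1.3465  0.    ]
turn 0.0045135468393498945
```

Call:
{"method": "apply_moves", "body": {"steps": [[[-0.08,-0.045,0],[0,0,0.0045],0],[[-0.13,-0.075,0],[0,0,0],0],[[-0.15,-0.087,0],[0,0,0],0],[[-0.15,-0.087,0],[0,0,0],0],[[-0.15,-0.087,0],[0,0,0],0],[[-0.15,-0.087,0],[0,0,0],0],[[-0.15,-0.087,0],[0,0,0],0],[[-0.15,-0.087,0],[0,0,0],0]]}}

```text
clock: 14.65
eef_pos: [0.4401, -0.0002, 0.3065]
tool_rot: [0.593, 0.806, -0.0, -0.0]
ft_force: [0.1, -1.6, -3.4]
grip_width: 0.0169
grasp_force: 59.2
```

Call:
{"method": "apply_moves", "body": {"steps": [[[-0.15,-0.087,0],[0,0,0],0],[[-0.15,-0.087,0],[0,0,0],0],[[-0.15,-0.087,0],[0,0,0],0],[[-0.15,-0.087,0],[0,0,0],0],[[-0.15,-0.087,0],[0,0,0],0],[[-0.15,-0.087,0],[0,0,0],0],[[-0.15,-0.087,0],[0,0,0],0],[[-0.08,-0.05,0],[0,0,0],0]]}}

```text
clock: 15.32
eef_pos: [0.3813, -0.2568, 0.3063]
tool_rot: [0.594, 0.805, -0.001, -0.0]
ft_force: [0.0, 0.6, -3.2]
grip_width: 0.0171
grasp_force: 59.2
```

```bash
python3 - <<'E'
from h import *
go([.387,-.271,.208],17.2)
z=bot.get_obs()['eef_pos'][2]; im,W=grip(z+.0325); go(None)
E
```

```text
t 15.32 pos [ 0.3813 -0.2568  0.3063] yaw 17.1 tilt [-0.001 -0.001 -1.   ] j [-0.59  0.14  0.09  1.52 -0.    0.68] w 0.0171 gf 59.2 F [ 0.   0.6 -3.2]
shift [-0.0762  0.0071  0.4918]
turn -0.00037857305279121394
grip 6754 ((0.381128191947937, -0.2546460032463074), (0.01804298907518387, 0.07382351160049438), 17.008642196655273) z 0.33827072171271766 grip-tcp [0.00033518 0.00405103]
t 15.37 pos [ 0.3808 -0.2587  0.3061] yaw 17.0 tilt [-0.002 -0.003 -1.   ] j [-0.59  0.14  0.09  1.52 -0.    0.68] w 0.0173 gf 59.2 F [-0.3 -1.3 -2.8]
```

Call:
{"method": "apply_moves", "body": {"steps": [[[-0.063,0.013,0],[0,0,0],0],[[0,0,0.08],[0,0,0],0],[[0,0,0.1],[0,0,0],0],[[0,0,0.1],[0,0,0],0],[[0,0,0.1],[0,0,0],0],[[0,0,0.08],[0,0,0],0],[[0,0,0.037],[0,0,0],0],[[0,0,0],[0,0,0],0]]}}

```text
clock: 16.03
eef_pos: [0.3874, -0.2637, 0.2055]
tool_rot: [0.593, 0.806, -0.0, -0.003]
ft_force: [0.6, -0.2, -3.2]
grip_width: 0.0173
grasp_force: 59.0
```

```bash
python3 - <<'E'
from h import *
im,d,W=cloud('scene'); save('scene2.png',cv2.resize(im[200:360,80:280],(800,640))[:600])
hsv=cv2.cvtColor(im,cv2.COLOR_RGB2HSV); H,S=hsv[...,0].astype(int),hsv[...,1]
P=W[((H<6)|(H>174))&(S>150)&(W[...,2]>.15)&(W[...,2]<.19)&(W[...,1]<-.1)]
l=cv2.fitLine(P[:,:2].astype(np.float32),2,0,.01,.01).ravel();print(len(P),l,np.degrees(np.arctan(l[1]/l[0])),P.min(0),P.max(0))
go([.4775,-.2425,.2066],17.2)
E
```

```text
29 [ 0.9513775   0.30802724  0.47314578 -0.24521734] 17.940382 [ 0.44026385 -0.25775925  0.16615132] [ 0.51994582 -0.23055201  0.18169947]
t 16.08 pos [ 0.3883 -0.2644  0.2071] yaw 17.3 tilt [-0.002  0.001 -1.   ] j [-0.6   0.19 -0.11  1.27  0.    0.67] w 0.0170 gf 59.0 F [ 0.2  1.  -2.8]
shift [-0.0285  0.4585  0.0016]
turn 0.0006565941670575152
```

View pics/scene2.png

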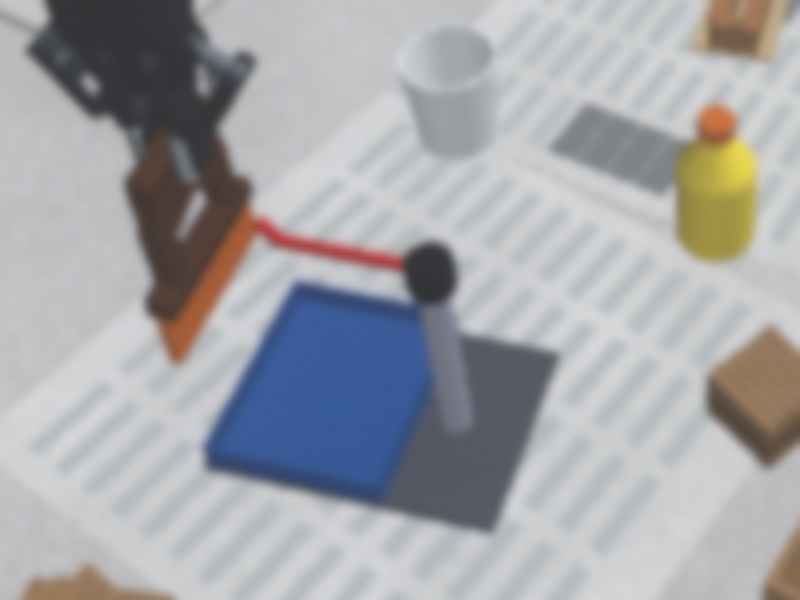

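The crop shows the spreader upright just beyond the hook tip at about (260,225), with its opening facing the bar. I'll trim sideways and thread it on.

Call:
{"method": "apply_moves", "body": {"steps": [[[-0.028,0,0],[0,0,0],0],[[0,0,0],[0,0,0],0],[[0,0.05,0],[0,0,0],0],[[0,0.05,0],[0,0,0],0],[[0,0.05,0],[0,0,0],0],[[0,0.05,0],[0,0,0],0],[[0,0,0],[0,0,0],0],[[0,0,0],[0,0,0],0]]}}

```text
clock: 16.75
eef_pos: [0.4295, -0.258, 0.2077]
tool_rot: [0.592, 0.806, -0.0, -0.0]
ft_force: [-0.3, -0.2, -3.7]
grip_width: 0.0169
grasp_force: 59.3
```

```bash
python3 - <<'E'
from h import *
go([.4775,-.2430,.2066],17.2); im,W=grip(.239)
E
```

```text
t 16.75 pos [ 0.4295 -0.258   0.2077] yaw 17.4 tilt [-0.001  0.    -1.   ] j [-0.54  0.25 -0.03  1.29 -0.    0.73] w 0.0169 gf 59.3 F [-0.3 -0.2 -3.7]
shift [-0.0005  0.2515  0.0052]
turn 0.0011325768994781685
grip 6758 ((0.42926111817359924, -0.2558363080024719), (0.01795905828475952, 0.07388542592525482), 17.160959243774414) z 0.2394979208546491 grip-tcp [0.00035088 0.00220252]
```

Call:
{"method": "apply_moves", "body": {"steps": [[[0,0.04,0],[0,0,0],0],[[0,0.05,0],[0,0,0],0],[[0,0.05,0],[0,0,0],0],[[0,0.05,0],[0,0,0],0],[[0,0.04,0],[0,0,0],0],[[0,0.02,0],[0,0,0],0],[[0,0,0],[0,0,0],0],[[0,0,0],[0,0,0],0]]}}

```text
clock: 17.47
eef_pos: [0.4766, -0.2434, 0.2077]
tool_rot: [0.592, 0.806, -0.0, -0.0]
ft_force: [-0.4, 0.3, -3.6]
grip_width: 0.0171
grasp_force: 59.2
```

```bash
python3 - <<'E'
from h import *
go([.4775,-.2430,.2066],17.2); im,W=hook()
E
```

```text
t 17.47 pos [ 0.4766 -0.2434  0.2077] yaw 17.3 tilt [-0.001  0.    -1.   ] j [-0.47  0.32  0.06  1.31 -0.    0.8 ] w 0.0171 gf 59.2 F [-0.4  0.3 -3.6]
shift [0.0003 0.005  0.0053]
turn 0.0007811473983222881
hook 1620 [ 0.95697635  0.290166    0.47865883 -0.24057797] angle 16.867893 [ 0.43421289 -0.25825061  0.1643816 ] [ 0.52656908 -0.22306894  0.18405878]
```

Call:
{"method": "apply_moves", "body": {"steps": [[[0,0,0.025],[0,0,0],0],[[0,0,0.025],[0,0,0],0],[[0,0,0.025],[0,0,0],0],[[0,0,0.02],[0,0,0],0],[[0,0,0.01],[0,0,0],0],[[0,0,0],[0,0,0],0],[[0,0,0],[0,0,0],0],[[0,0,0],[0,0,0],0]]}}

```text
clock: 18.18
eef_pos: [0.4766, -0.2437, 0.1871]
tool_rot: [0.593, 0.805, 0.0, 0.0]
ft_force: [-0.5, -0.8, -3.3]
grip_width: 0.0171
grasp_force: 59.3
```

Call:
{"method": "apply_moves", "body": {"steps": [[[0,0,0.005],[0,0,0],0],[[0,0,0.005],[0,0,0],0],[[0,0,0],[0,0,0],0],[[0,0,0],[0,0,0],0],[[0,0,0],[0,0,0],0],[[0,0,0],[0,0,0],0],[[0,0,0],[0,0,0],0],[[0,0,0],[0,0,0],0]]}}

```text
clock: 18.85
eef_pos: [0.4765, -0.2435, 0.185]
tool_rot: [0.593, 0.805, 0.0, 0.0]
ft_force: [-0.4, 0.7, -2.7]
grip_width: 0.017
grasp_force: 59.4
```

Call:
{"method": "apply_moves", "body": {"steps": [[[0,0,0.005],[0,0,0],0],[[0,0,0.003],[0,0,0],0],[[0,0,0],[0,0,0],0],[[0,0,0],[0,0,0],0],[[0,0,0],[0,0,0],0],[[0,0,0],[0,0,0],0],[[0,0,0],[0,0,0],0],[[0,0,0],[0,0,0],0]]}}

```text
clock: 19.52
eef_pos: [0.4766, -0.2437, 0.1846]
tool_rot: [0.593, 0.805, 0.0, 0.001]
ft_force: [-2.3, 1.3, 5.6]
grip_width: 0.0171
grasp_force: 60.4
```

Call:
{"method": "apply_moves", "body": {"steps": [[[0,0,0.004],[0,0,0],0],[[0,0,0.003],[0,0,0],0],[[0,0,0],[0,0,0],0],[[0,0,0],[0,0,0],0],[[0,0,0],[0,0,0],0],[[0,0,0],[0,0,0],0],[[0,0,0],[0,0,0],0],[[0,0,0],[0,0,0],0]]}}

```text
clock: 20.18
eef_pos: [0.4768, -0.2443, 0.1844]
tool_rot: [0.593, 0.805, -0.0, 0.002]
ft_force: [-4.8, 0.9, 10.4]
grip_width: 0.0167
grasp_force: 61.2
```

The spreader is seated on the hook, as the upward force shows. I'll ease the preload, then open.

Call:
{"method": "apply_moves", "body": {"steps": [[[0,0,-0.007],[0,0,0],0],[[0,0,0],[0,0,0],0],[[0,0,0],[0,0,0],0],[[0,0,0],[0,0,0],0.25],[[0,0,0],[0,0,0],0.3],[[0,0,0],[0,0,0],0.35],[[0,0,0],[0,0,0],0.4],[[0,0,0],[0,0,0],0.45]]}}

```text
clock: 20.85
eef_pos: [0.4765, -0.2435, 0.1829]
tool_rot: [0.593, 0.805, 0.0, -0.0]
ft_force: [-0.3, 0.2, -0.4]
grip_width: 0.0382
grasp_force: 0.0
```

Call:
{"method": "apply_moves", "body": {"steps": [[[0,0,0],[0,0,0],0.5],[[0,0,0],[0,0,0],0.5],[[0,0,0],[0,0,0],0.5],[[0,0,0],[0,0,0],0.5],[[0,0,0],[0,0,0],0.5],[[0,0,0],[0,0,0],0.5],[[0,0,0],[0,0,0],0.5],[[0,0,0],[0,0,0],0.5]]}}

```text
clock: 21.52
eef_pos: [0.4765, -0.2435, 0.1834]
tool_rot: [0.593, 0.805, 0.0, 0.0]
ft_force: [0.2, 0.7, 0.6]
grip_width: 0.0428
grasp_force: 0.0
```

```bash
python3 - <<'E'
from h import *
go(None); im,W=grip(.216)
import time
im,d,W=cloud('scene'); save('scene3.png',cv2.resize(im[200:360,80:280],(750,600)))
E
```

```text
t 21.52 pos [ 0.4765 -0.2435  0.1834] yaw 17.3 tilt [ 0.  0. -1.] j [-0.47  0.33  0.02  1.25  0.    0.8 ] w 0.0428 gf 0.0 F [0.2 0.7 0.6]
grip 5924 ((0.47188040614128113, -0.2492600530385971), (0.029964573681354523, 0.07142577320337296), 17.0159969329834) z 0.21711670457718157 grip-tcp [-0.00461594 -0.00570437]
```

View pics/scene3.png

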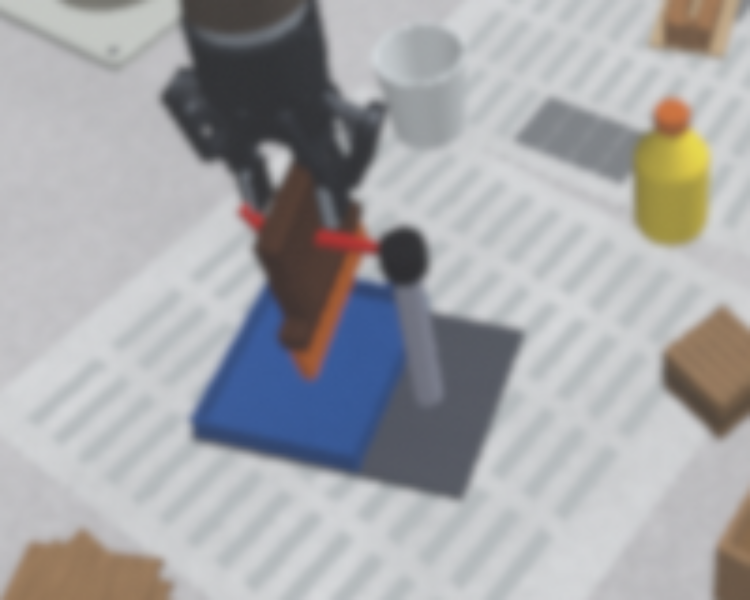

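The picture shows the spreader hanging upright on the hook over the pan with the fingers open. Retreating straight up.

Call:
{"method": "apply_moves", "body": {"steps": [[[0,0,-0.03],[0,0,0],0.5],[[0,0,-0.05],[0,0,0],0.5],[[0,0,-0.08],[0,0,0],0.5],[[0,0,-0.1],[0,0,0],0.5],[[0,0,-0.12],[0,0,0],0.5],[[0,0,-0.12],[0,0,0],0.5],[[0,0,-0.12],[0,0,0],0.5],[[0,0,0],[0,0,0],0.5]]}}

```text
clock: 22.28
eef_pos: [0.4785, -0.2446, 0.314]
tool_rot: [0.593, 0.805, 0.001, 0.005]
ft_force: [0.2, 0.3, -0.3]
grip_width: 0.0426
grasp_force: 0.0
```

Call:
{"method": "apply_moves", "body": {"steps": [[[0,0,0],[0,0,0],0.5],[[0,0,0],[0,0,0],0.5],[[0,0,0],[0,0,0],0.5],[[0,0,0],[0,0,0],0.5],[[0,0,0],[0,0,0],0.5],[[0,0,0],[0,0,0],0.5],[[0,0,0],[0,0,0],0.5],[[0,0,0],[0,0,0],0.5]]}}

```text
clock: 22.95
eef_pos: [0.4764, -0.2435, 0.3071]
tool_rot: [0.593, 0.805, -0.0, -0.0]
ft_force: [0.4, -0.1, 0.3]
grip_width: 0.0428
grasp_force: 0.0
```

```bash
python3 - <<'E'
from h import *
for i in range(2):
    im,d,W=cloud('wrist')
    P=W[(abs(W[...,2]-.216)<.008)&(np.hypot(W[...,0]-.477,W[...,1]+.243)<.06)&(im[...,0]>im[...,2]*1.25)]
    print(len(P),cv2.minAreaRect(P[:,:2].astype(np.float32)),np.median(P[:,2]))
hook(); go(None)
E
```

```text
1935 ((0.47844380140304565, -0.2495214343070984), (0.017697662115097046, 0.07907220721244812), 16.666046142578125) 0.21616337099414173
1934 ((0.47856405377388, -0.24966120719909668), (0.016992831602692604, 0.07951990514993668), 18.03897476196289) 0.21619776168182775
hook 784 [ 0.95256287  0.30434182  0.48004475 -0.24133629] angle 17.71857 [ 0.43452221 -0.25926563  0.16518842] [ 0.52605546 -0.22371033  0.18411455]
t 23.10 pos [ 0.4765 -0.2436  0.3073] yaw 17.3 tilt [-0.  0. -1.] j [-0.47  0.3   0.29  1.56  0.    0.8 ] w 0.0426 gf 0.0 F [-0.4  0.7 -0.4]
```

The grip top is at 0.216 m and level, both readings agree so it is still, and the hook is at 17.7°. Handing in.

```bash
python3 -c "
from h import *
print(bot.job_done())"
```

```text
the job is handed in; nothing more can be done
None
```

The hook was turned to point over the pan and the spreader now hangs still on it, released, with the arm clear; I handed the job in at about 23 s, and the hand-in returned no verdict.

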